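Count along the crystal rack and push the can into the third gap

TASK

Starting at the end of the oak rack beside the morse key, run the closed fingertips lightly along the top of the brass rail, over the first and second gaps (empty or filled, every gap counts) to the third. Then push the loose copper can that stands in front of the rack into that third gap, until it rests against the back board. Keep the can standing on the desk the whole time, do not touch it before the counting is done, and leave the other cans and the valves where they are.

Things in the scene. Friction and masses are not known exactly. Their poses are not given: they have to be found in the camera images.
- rack: Oak rack fixed to the desk, no floor (cans stand on the desk). Origin: desk level, mid-length, on the front face of its back board; x to its rear, y along it, z up. Back board 272 mm long, 40 mm high, 16 mm thick (x 0 to 16). Seven partitions, 8 mm thick, 40 mm high, reach forward to x = -26 mm with round noses, at y = 0, +-44, +-88, +-132 mm.
- rack_mouths (a point): Middle of the rack's open front (-x) side, at its origin's height, 26 mm before the back board. The six gaps between the partitions are 36 mm wide, open in front and above, with middles at y = +-22, +-66, +-110 mm of the rack. A can that is home touches the board (its centre at rack x = -15 mm) and sticks out 4 mm before the partitions.
- rail: Flat brass rail, 14 mm wide and 272 mm long, lying along the rack's y above the back board, over x = 1 to 15 mm of the rack. Origin: middle of its top face, 55 mm above the desk. It is sprung: it yields straight down up to 6 mm, from about 1 N at the first touch to about 4 N at the bottom; it returns when let go.
- key: Morse key, a black bakelite base 95 x 50 x 12 mm with a brass lever and round black knob, 44 mm tall, screwed down beside one end of the rack, 185 mm from the rack's middle along its y, on the +y or the -y side. Counting starts at this end. Origin under the middle of its base.
- socket: White ceramic valve socket, a ring 48 mm across and 18 mm tall, screwed down beside the other end of the rack. Origin at the centre of its underside.
- can_mid (a point): The loose can to push: a copper crystal can with a black foot, an upright cylinder 30 mm in diameter and 45 mm tall, about 0.1 to 0.2 kg; this point is its centre, half-way up. It stands alone on the desk in front of the rack, 60 to 85 mm ahead of the back board, and slides when pushed low down; pushed near its top it may tip.
- seated_a_mid (a point): A can like the loose one: a copper crystal can with a black foot, an upright cylinder 30 mm in diameter and 45 mm tall, about 0.1 to 0.2 kg; this point is its centre, half-way up. It is already home in the gap at y = +66 mm of the rack; leave it.
- seated_b_mid (a point): A can like the loose one: a copper crystal can with a black foot, an upright cylinder 30 mm in diameter and 45 mm tall, about 0.1 to 0.2 kg; this point is its centre, half-way up. It is already home in the gap at y = -110 mm of the rack; leave it.
- valve_a: a loose rectifier valve standing on the desk, clear glass on a black base, 40 mm across, 106 mm tall, well aside of the rack; origin under its base. Leave it alone.
- valve_b: a loose rectifier valve standing on the desk, clear glass on a black base, 40 mm across, 106 mm tall, well aside of the rack; origin under its base. Leave it alone.
- valve_c: a loose rectifier valve standing on the desk, clear glass on a black base, 40 mm across, 106 mm tall, well aside of the rack; origin under its base. Leave it alone.
Mind the look-alikes: they are no part of the job. What is shaped like the key but purple is not meant.

How it is judged (in metres and radians):
On the way, in this order (a step that is already met when the one before it is completed fails the run):
1. fingertip rests on the rail at the first gap, counted from the morse key's end, the loose can untouched (within 9 mm of the gap's middle line) (contact force between the fingers and rail above 0.3 N and ((y of key in the frame of rack above 0 m and y of the grasp point in the frame of rack between 0.101 and 0.119 m) or (y of key in the frame of rack below 0 m and y of the grasp point in the frame of rack between -0.119 and -0.101 m)) and distance of can_mid from where it was at the start of the episode below 0.012 m), for 0.05 s.
2. still on the rail at the partition between first and second gap (contact force between the fingers and rail above 0.3 N and ((y of key in the frame of rack above 0 m and y of the grasp point in the frame of rack between 0.079 and 0.097 m) or (y of key in the frame of rack below 0 m and y of the grasp point in the frame of rack between -0.097 and -0.079 m)) and distance of can_mid from where it was at the start of the episode below 0.012 m), for 0.05 s.
3. on the rail at the second gap (contact force between the fingers and rail above 0.3 N and ((y of key in the frame of rack above 0 m and y of the grasp point in the frame of rack between 0.057 and 0.075 m) or (y of key in the frame of rack below 0 m and y of the grasp point in the frame of rack between -0.075 and -0.057 m)) and distance of can_mid from where it was at the start of the episode below 0.012 m), for 0.05 s.
4. on the rail at the partition between second and third gap (contact force between the fingers and rail above 0.3 N and ((y of key in the frame of rack above 0 m and y of the grasp point in the frame of rack between 0.035 and 0.053 m) or (y of key in the frame of rack below 0 m and y of the grasp point in the frame of rack between -0.053 and -0.035 m)) and distance of can_mid from where it was at the start of the episode below 0.012 m), for 0.05 s.
5. on the rail at the third gap (contact force between the fingers and rail above 0.3 N and ((y of key in the frame of rack above 0 m and y of the grasp point in the frame of rack between 0.013 and 0.031 m) or (y of key in the frame of rack below 0 m and y of the grasp point in the frame of rack between -0.031 and -0.013 m)) and distance of can_mid from where it was at the start of the episode below 0.012 m), for 0.05 s.
6. the loose can is home in the third gap (x of can_mid in the frame of rack between -0.019 and -0.011 m and ((y of key in the frame of rack above 0 m and y of can_mid in the frame of rack between 0.015 and 0.029 m) or (y of key in the frame of rack below 0 m and y of can_mid in the frame of rack between -0.029 and -0.015 m)) and angle between can_mid's own z axis and vertical below 0.1 rad and height (world z) of can_mid below 0.0265 m), for 0.2 s.
At the end, for the whole second after the job is handed in: The loose can stands upright on the desk in the third gap from the morse key's end, touching the back board or at most 4 mm short of it (all of step 6).
It fails at once if the loose can is lifted off the desk (10 mm) or tipped (height (world z) of can_mid above 0.0325 m or angle between can_mid's own z axis and vertical above 0.35 rad).
It fails at once if the rail is pressed hard (over 20 N) (contact force between the fingers and rail above 20 N).
It fails at once if a seated can or a valve is moved more than 12 mm (distance of any of seated_a_mid, seated_b_mid, valve_a, valve_b, valve_c from where it was at the start of the episode above 0.012 m).
It also fails if it takes over 64 s, if anything falls off the work surface, if the arm or the gripper's body presses on something with over 40 N, if the wrist force passes 120 N, or if a joint passes its speed limit or range.

ROBOT

A 6-joint arm with a two-finger parallel gripper is mounted at the origin on the work surface. World frame = base frame: x ahead of the robot, y to its left, z up, the work surface at z = 0. Lengths are in mm, angles in rad, forces in N, time in s.
With the tool pointing down it reaches from about 350 to 975 mm from the base axis. Payload 7.1 kg.
Tool frame: the origin (TCP) lies between the finger pads; the fingertips stand 19 mm ahead of it and the grasp point (between the pads) is the TCP (ctrl.tcp_to_tips is the distance from the TCP to the fingertips, in mm); z points along the fingers, y is the line along which they close (so a half turn about z gives the same grasp; the last joint's range is limited). The gripper opens to 88 mm and grips with 3 to 60 N. Pads are 20 mm wide; open, the fingers measure 115 mm over their backs; the gripper's body (75 mm by 178 mm) begins 61 mm behind the grasp point.
Start: joints at [1.202, 0.423, 1.63, -0, 1.089, -0.019], TCP at [214.162, 587.145, 241.675] pointing down, gripper open.
Joint ranges: [-3, 3], [-0.9, 2.11], [0.09, 2.58], [-1.31, 4.45], [0.11, 2.69], [-2.54, 2.54]. Speed limits (rad/s): [2.39, 2.39, 3.01, 3.14, 3.14, 3.14].

INTERFACE

Orientations are given as a rotation vector (axis times angle).
In Python, from workcell import status, optics, ctrl gives the robot as it stands. The module is installed in compiled form; this text tells all that it offers.
- The arm moves only by the shell command python3 -m inch 'ROWS'. ROWS is JSON, a list that holds one entry, the list of rows, each a list of 7 numbers: the shift along the tool's x, y, z in mm, then the turn, a rotation vector about the tool's x, y, z in rad, then the opening in per cent of the stroke, from 0 (shut) to 100 (fully open). A call has 1 to 20 rows; each row is the pose to reach, as a shift and turn from the pose commanded when the call began, along the tool's axes at that moment; what a row does not reach only later rows make up. A row lasts 1/10 s, in which the tool goes at most 50 mm and 8.59 degrees, less where a joint would pass 70% of its speed; a pose out of reach is approached as far as the arm can. A call with a gripper value outside its range is refused whole. The fingers move at their own pace and stop on an object; the grip force is fixed at half the most. Time passes only in rows, so rows that repeat a pose let the fingers close. It gives the time, the measured TCP pose, the force, the opening and the grip force at its end, in the units of the state.
- status.get_obs(): the state, without advancing time (a new reading comes with each control period).
- optics.get_image(name): name is "scene" or "top"; returns a dict with "frame" (480x640x3 uint8, red, green, blue), "fx", "fy", "cx", "cy" (pixels), "rvec" (rotation vector, rad) and "tvec" (3), from world to camera coordinates, as OpenCV has them. Camera axes: x right, y down, z forward; pixel columns grow to the right and rows downward; lengths in mm; the calibration is good to about 2 mm. A picture is of the moment at which its call begins. There is no depth.
- ctrl.close_job(): hands the job in; it is judged then, once.
The state is a dict: "t": time; "qpos": joint angles; "qvel": joint speeds; "joint_torque": joint torques, N m; "ee_pos": TCP position; "orientation": TCP orientation; "ft_force": force on the tool from outside, world axes, zero at the start; "moment": the same for the moment, N m; "width": finger opening in mm; "grasp_force": force on a finger pad.
Only numpy, scipy, OpenCV 4.12 (cv2) and the standard library are available. Lean on these libraries where they do the work, as an engineer would, in place of code of your own. Each camera call takes 0.05 s, during which the arm holds its last target. There are 200 camera calls.

## Working session

There is one attempt and no reset: what is moved stays moved. The work goes in short steps, Python scripts to look and compute and a shell command to move; the robot and the scene stay as the last step left them, time stands still between calls to the robot, and variables do not carry over. Pictures are saved under pics/ and viewed, at most 10 in all, crops included, and the job is handed in when it is done.

```bash
mkdir -p pics; cat > h.py <<'E'
import numpy as np, cv2
from workcell import status, optics, ctrl
def grab(n,f):
    d=optics.get_image(n); cv2.imwrite(f,cv2.cvtColor(d['frame'],cv2.COLOR_RGB2BGR)); 
    import pickle; pickle.dump(d,open(f+'.pkl','wb')); return d
def load(f):
    import pickle; return pickle.load(open(f+'.pkl','rb'))
def back(d,u,v,z):
    R=cv2.Rodrigues(np.array(d['rvec'],float))[0]; t=np.array(d['tvec'],float).ravel()
    r=R.T@np.array([(u-d['cx'])/d['fx'],(v-d['cy'])/d['fy'],1]); c=-R.T@t
    return (c+r*(z-c[2])/r[2])[:2]
def proj(d,P):
    K=np.array([[d['fx'],0,d['cx']],[0,d['fy'],d['cy']],[0,0,1.]])
    return cv2.projectPoints(np.array(P,float).reshape(-1,1,3),np.array(d['rvec'],float),np.array(d['tvec'],float),K,None)[0].reshape(-1,2)
E
python3 - <<'E'
from h import *
for n in('top','scene'):
    d=grab(n,f'pics/{n}0.png'); print(n,d['fx'],d['rvec'],d['tvec'])
print(status.get_obs())
E
```

```text
top 529.2051929283626 [ 2.10917915 -2.16904125  0.14197334] [  24.04771839  554.58653979 1259.88297475]
scene 457.6695824369721 [ 2.2469363   0.81184324 -0.31073043] [-438.83614285 -220.1051476  1220.2265592 ]
{'t': 0.1, 'qpos': array([ 1.20198875e+00,  4.23702242e-01,  1.63061987e+00, -2.23802494e-06,
        1.08859461e+00, -1.90110197e-02]), 'qvel': array([-0.00168959, -0.00169074, -0.00294925, -0.00086761, -0.00054972,
       -0.00139164]), 'joint_torque': array([ 3.92170859e-04, -5.45617318e+01, -2.74325305e+01,  6.44241041e-02,
        1.87839760e-02, -6.25319240e-05]), 'ee_pos': array([214.00220441, 586.7119185 , 241.01576281]), 'orientation': array([-5.46616370e-01, -3.09341558e+00,  2.04129340e-03]), 'ft_force': array([-0.55371204, -0.25008318,  0.08622604]), 'moment': array([ 0.01096861,  0.01211685, -0.02895488]), 'grasp_force': 0.0, 'width': 87.64409366723751}
```

View pics/top0.png

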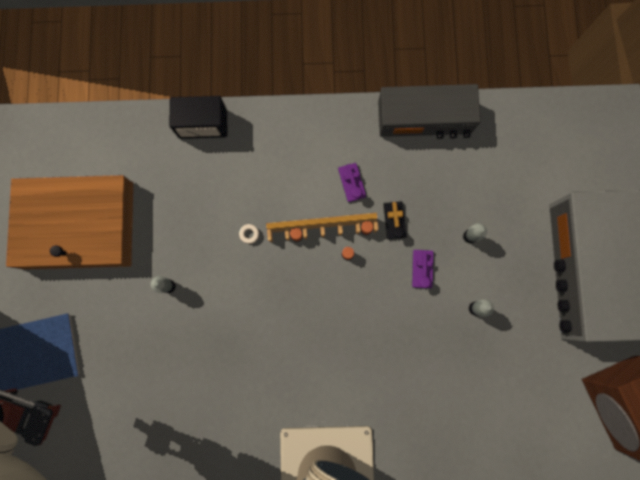

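View pics/scene0.png

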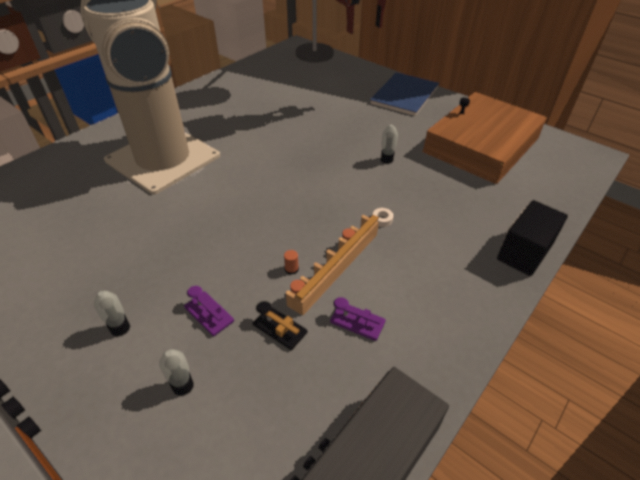

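The top view shows the rack from (268,230) to (380,217). Look-alikes:
- **Keys:** black/brass key at (395,220), purple ones at (352,183) and (423,269). I choose the black one, which is at the rack's right end, the -y side.
- **Cans:** loose one at (348,253), seated ones at (296,234) and (368,227).

Next, a close crop to check this choice.

```bash
python3 - <<'E'
from h import *
im=cv2.imread('pics/top0.png')[195:275,230:430]
cv2.imwrite('pics/c1.png',cv2.resize(im,None,fx=4,fy=4,interpolation=cv2.INTER_CUBIC))
im=cv2.imread('pics/scene0.png')[200:350,240:440]
cv2.imwrite('pics/c2.png',cv2.resize(im,None,fx=4,fy=4,interpolation=cv2.INTER_CUBIC))
E
```

```text
(no output)
```

View pics/c1.png

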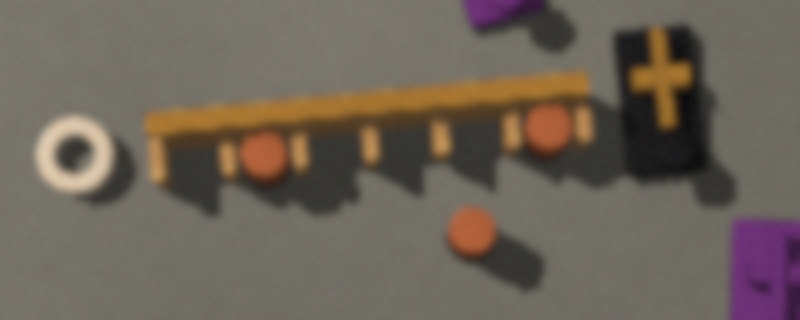

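View pics/c2.png

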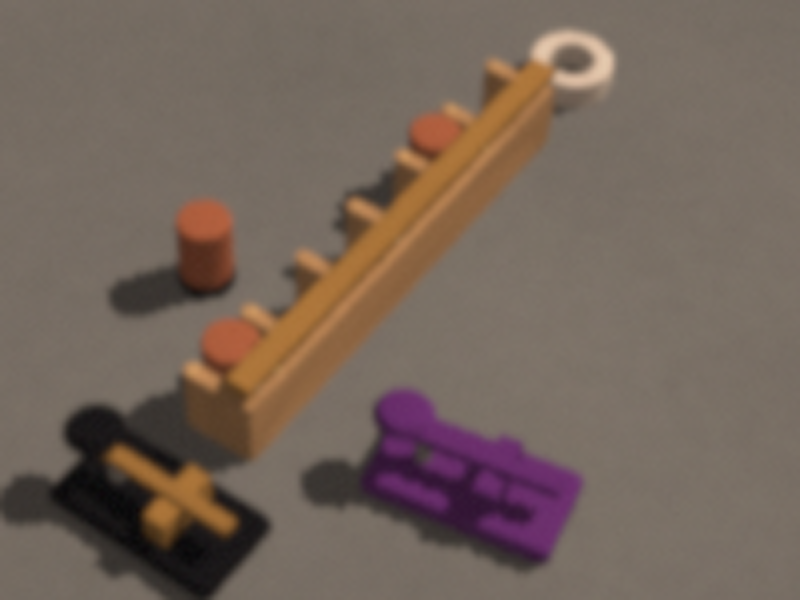

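```bash
cat > fit.py <<'E'
from h import *
from scipy.optimize import least_squares
T=load('pics/top0.png');S=load('pics/scene0.png')
ut=lambda a:np.array(a)/4+[230-.375,195-.375]
us=lambda a:np.array(a)/4+[240-.375,200-.375]
rail=[[15,136,55],[1,136,55],[15,-136,55],[1,-136,55]]
cans=[[-15,66,45],[-15,-110,45]]
nos=[[-26,y,40] for y in(132,88,44,0,-44,-88,-132)]
pt=ut([(145,115),(148,135),(588,73),(588,95),(263,156),(548,128),(158,181),(228,176),(302,170),(371,163),(441,156),(513,149),(586,141)])
ps=us([(552,73),(533,65),(244,397),(228,383),(436,133),(232,343)])
lt=ut([(471,230)]);ls=us([(205,219)])
def W(p,P):
    P=np.array(P,float);c,s=np.cos(p[2]),np.sin(p[2])
    return np.c_[p[0]+c*P[:,0]-s*P[:,1],p[1]+s*P[:,0]+c*P[:,1],P[:,2]]
def res(p,w=(1,1)):
    return np.r_[w[0]*(proj(T,W(p,rail+cans+nos))-pt).ravel(),w[1]*(proj(S,W(p,rail+cans))-ps).ravel()]
if __name__=='__main__':
    x0=[*back(T,325,225,40),0.1]
    for w in((1,0),(0,1),(1,1)):
        r=least_squares(res,x0,args=(w,),loss='soft_l1');print(w,r.x.round(3),np.abs(r.fun).mean())
    p=r.x; print(res(p).reshape(-1,2).round(1).tolist())
    c,s=np.cos(p[2]),np.sin(p[2])
    for L in(back(T,*lt[0],45),back(S,*ls[0],45)):
        d=L-p[:2];print('loose',L,'rack frame',c*d[0]+s*d[1],-s*d[0]+c*d[1])
E
python3 fit.py
```

```text
(1, 0) [ 5.94439e+02 -4.35600e+00  6.50000e-02] 0.16428095879518728
(0, 1) [ 5.96468e+02 -6.80100e+00  6.90000e-02] 0.14825778580335225
(1, 1) [ 5.9493e+02 -4.9220e+00  6.7000e-02] 0.466871941635566
[[-0.1, -0.4], [-0.3, 0.2], [-0.1, -0.5], [0.5, -0.4], [0.2, -0.7], [0.3, -0.5], [0.3, 0.3], [0.6, -0.1], [-0.1, -0.3], [0.4, -0.3], [0.7, -0.2], [0.5, -0.2], [0.0, 0.1], [0.7, -1.2], [-0.0, -1.8], [0.7, -1.0], [-1.4, -1.1], [0.1, -0.4], [-0.3, -0.6]]
loose [524.47116437 -65.41153328] rack frame -74.35730764965902 -55.62737449716225
loose [524.85929816 -65.72965603] rack frame -73.99138646008235 -55.97081532626362
```

```bash
cat > rel.py <<'E'
from h import *
from scipy.spatial.transform import Rotation as Ro
p=(595.3,-5.3,.067)
C,Sn=np.cos(p[2]),np.sin(p[2])
def rw(x,y,z): return np.array([p[0]+C*x-Sn*y,p[1]+Sn*x+C*y,z])
def torack(P): d=P-np.array([p[0],p[1],0]); return np.array([C*d[0]+Sn*d[1],-Sn*d[0]+C*d[1],d[2]])
o=status.get_obs(); R=Ro.from_rotvec(o['orientation'])
def rep():
    M=R.as_matrix(); print('t',o['t'],'tcp rack',torack(o['ee_pos']).round(1),'F',o['ft_force'].round(1),'w',round(o['width'],1),'q',o['qpos'].round(2))
    print('toolx,y in rack',torack(M[:,0]+[p[0],p[1],0]).round(3),torack(M[:,1]+[p[0],p[1],0]).round(3))
def go(x,y,z): print((x,y,z),(R.inv().apply(rw(x,y,z)-o['ee_pos'])).round(1))
E
python3 - <<'E'
from rel import *
rep()
for sg in(1,-1):   # desired: tool z down, tool y = sg*rack y
    ya=sg*np.array([-Sn,C,0]);za=np.array([0,0,-1.]);xa=np.cross(ya,za)
    D=Ro.from_matrix(np.c_[xa,ya,za]); print(sg,(R.inv()*D).as_rotvec().round(3))
go(8,-128,120);go(8,-128,74)
E
```

```text
t 0.1 tcp rack [-340.8  616.2  241. ] F [-0.6 -0.3  0.1] w 87.6 q [ 1.2   0.42  1.63 -0.    1.09 -0.02]
toolx,y in rack [-0.914  0.405  0.   ] [ 0.405  0.914 -0.001]
1 [-0.001 -0.    -0.417]
-1 [-0.000e+00  2.000e-03  2.725e+00]
(8, -128, 120) [-620.2 -539.1  121.7]
(8, -128, 74) [-620.2 -539.1  167.7]
```

```bash
python3 -m inch '[[[-620,-539,0,0,0,-0.417,0],[-620,-539,0,0,0,-0.417,0],[-620,-539,0,0,0,-0.417,0],[-620,-539,0,0,0,-0.417,0],[-620,-539,0,0,0,-0.417,0],[-620,-539,0,0,0,-0.417,0],[-620,-539,0,0,0,-0.417,0],[-620,-539,0,0,0,-0.417,0],[-620,-539,0,0,0,-0.417,0],[-620,-539,0,0,0,-0.417,0],[-620,-539,0,0,0,-0.417,0],[-620,-539,0,0,0,-0.417,0],[-620,-539,0,0,0,-0.417,0],[-620,-539,0,0,0,-0.417,0],[-620,-539,0,0,0,-0.417,0],[-620,-539,0,0,0,-0.417,0],[-620,-539,0,0,0,-0.417,0],[-620,-539,100,0,0,-0.417,0],[-620,-539,100,0,0,-0.417,0],[-620,-539,100,0,0,-0.417,0]]]'
python3 - <<'E'
from rel import *
rep();go(8,-128,90);go(8,-128,74);go(8,-110,71)
E
```

```text
t: 2.1
ee_pos: [606.9, -130.9, 134.8]
orientation: [0.104, -3.127, -0.005]
ft_force: [-0.9, 0.5, -1.1]
width: 0.5
grasp_force: 0.0
t 2.1 tcp rack [   3.2 -126.1  134.8] F [-0.9  0.5 -1.1] w 0.5 q [-0.23  0.55  1.7  -0.    0.9  -1.87]
toolx,y in rack [-1.     0.     0.013] [0.    1.    0.004]
(8, -128, 90) [-5.4 -2.1 44.8]
(8, -128, 74) [-5.6 -2.1 60.8]
(8, -110, 71) [-5.6 15.8 63.8]
```

```bash
python3 -m inch '[[[0,0,25,0,0,0,0],[0,0,50,0,0,0,0],[0,0,50,0,0,0,0],[0,0,50,0,0,0,0],[0,0,50,0,0,0,0]]]'
python3 - <<'E'
from rel import *
rep();go(8,-128,74)
grab('scene','pics/s1.png');grab('top','pics/t1.png')
a=cv2.imread('pics/s1.png')[200:350,240:440];cv2.imwrite('pics/s1c.png',cv2.resize(a,None,fx=4,fy=4,interpolation=cv2.INTER_CUBIC))
E
```

```text
t: 2.6
ee_pos: [613.2, -131.9, 94.0]
orientation: [-0.106, 3.137, -0.001]
ft_force: [-1.0, 1.2, 0.5]
width: 0.4
grasp_force: 0.0
t 2.6 tcp rack [   9.4 -127.5   94. ] F [-1.   1.2  0.5] w 0.4 q [-0.23  0.61  1.71  0.    0.82 -1.87]
toolx,y in rack [-1.    -0.    -0.003] [-0.     1.    -0.001]
(8, -128, 74) [ 1.5 -0.5 20. ]
```

View pics/s1c.png

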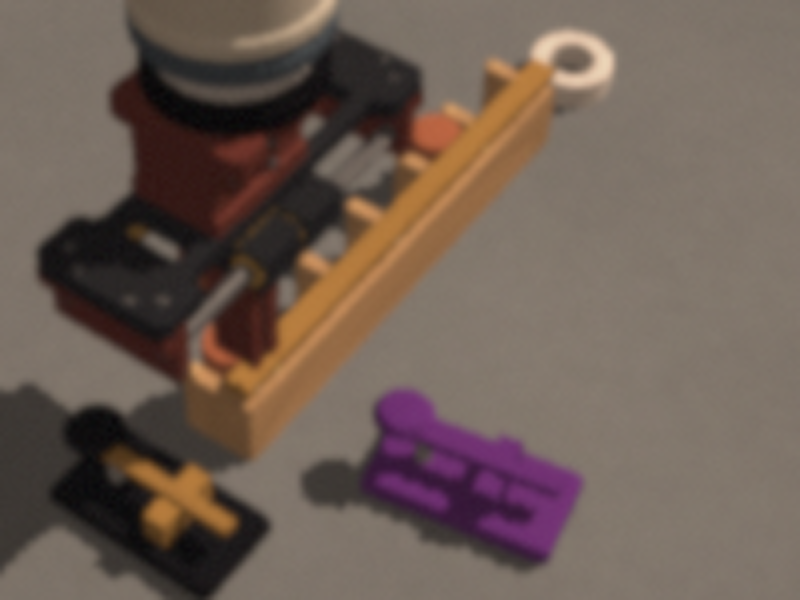

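The crop shows the closed fingertips at about (255,350), over the rail's key end at (235,385), as planned. I'll descend gently.

```bash
python3 -m inch '[[[0,0,8,0,0,0,0],[0,0,14,0,0,0,0],[0,0,18,0,0,0,0],[0,0,20,0,0,0,0],[0,0,20,0,0,0,0],[0,0,20,0,0,0,0],[0,0,20,0,0,0,0]]]'
python3 - <<'E'
from rel import *
rep()
E
```

```text
t: 3.4
ee_pos: [611.7, -131.7, 71.7]
orientation: [0.105, -3.139, -0.0]
ft_force: [-2.1, 0.3, 2.1]
width: 0.6
grasp_force: 1.2
t 3.4 tcp rack [   7.9 -127.2   71.7] F [-2.1  0.3  2.1] w 0.6 q [-0.23  0.65  1.71  0.    0.78 -1.87]
toolx,y in rack [-1.    -0.     0.001] [-0.  1.  0.]
```

```bash
python3 -m inch '[[[0,6,0.5,0,0,0,0],[0,12,0.5,0,0,0,0],[0,18,0.5,0,0,0,0],[0,18,0.5,0,0,0,0],[0,24,0.5,0,0,0,0],[0,30,0.5,0,0,0,0],[0,36,0.5,0,0,0,0],[0,40,0.5,0,0,0,0],[0,40,0.5,0,0,0,0]]]'
python3 -m inch '[[[0,6,0,0,0,0,0],[0,12,0,0,0,0,0],[0,18,0,0,0,0,0],[0,22,0,0,0,0,0],[0,22,0,0,0,0,0]]]'
python3 - <<'E'
from rel import *
rep()
E
```

```text
t: 4.3
ee_pos: [609.0, -90.8, 71.1]
orientation: [0.106, -3.139, -0.001]
ft_force: [-0.3, 1.9, 2.5]
width: 0.5
grasp_force: 1.3
t: 4.8
ee_pos: [607.6, -68.9, 71.1]
orientation: [0.106, -3.139, -0.001]
ft_force: [0.2, 2.1, 2.6]
width: -0.3
grasp_force: 1.3
t 4.8 tcp rack [  8.  -64.3  71.1] F [0.2 2.1 2.6] w -0.3 q [-0.13  0.63  1.75  0.    0.76 -1.77]
toolx,y in rack [-1.    -0.001  0.   ] [-0.001  1.     0.001]
```

```bash
python3 -m inch '[[[0,6,0,0,0,0,0],[0,12,0,0,0,0,0],[0,18,0,0,0,0,0],[0,20,0,0,0,0,0],[0,20,0,0,0,0,0],[0,26,0,0,0,0,0],[0,32,0,0,0,0,0],[0,38,0,0,0,0,0],[0,42,0,0,0,0,0],[0,42,0,0,0,0,0],[0,42,0,0,0,0,0]]]'
python3 - <<'E'
from rel import *
rep();go(-74,-56,130)
E
```

```text
t: 5.9
ee_pos: [604.8, -27.2, 71.1]
orientation: [0.106, -3.14, -0.001]
ft_force: [0.4, 2.1, 2.7]
width: 0.6
grasp_force: 1.3
t 5.9 tcp rack [  8.  -22.5  71.1] F [0.4 2.1 2.7] w 0.6 q [-0.06  0.63  1.76  0.    0.75 -1.7 ]
toolx,y in rack [-1. -0.  0.] [-0.     1.     0.001]
(-74, -56, 130) [ 82.  -33.4 -58.9]
```

```bash
python3 -m inch '[[[0,0,-30,0,0,0,0],[0,0,-60,0,0,0,0],[40,-16,-60,0,0,0,68],[82,-33,-60,0,0,0,68],[82,-33,-60,0,0,0,68],[82,-33,-60,0,0,0,68],[82,-33,-60,0,0,0,68],[82,-33,-60,0,0,0,68],[82,-33,-60,0,0,0,68]]]'
python3 - <<'E'
from rel import *
rep();go(-74,-56,26)
E
```

```text
t: 6.8
ee_pos: [526.2, -66.0, 131.0]
orientation: [-0.107, 3.139, -0.0]
ft_force: [-0.8, -0.6, -0.5]
width: 53.0
grasp_force: 0.0
t 6.8 tcp rack [-73.1 -55.9 131. ] F [-0.8 -0.6 -0.5] w 53.0 q [-0.15  0.45  1.91  0.    0.78 -1.79]
toolx,y in rack [-1.    -0.001 -0.   ] [-0.001  1.    -0.   ]
(-74, -56, 26) [  1.  -0. 105.]
```

Descend around the can, close to about 34 mm (not gripping), and look.

```bash
python3 -m inch '[[[0,0,15,0,0,0,68],[0,0,30,0,0,0,68],[0,0,50,0,0,0,68],[0,0,70,0,0,0,68],[0,0,90,0,0,0,68],[0,0,100,0,0,0,68],[0,0,105,0,0,0,68],[0,0,105,0,0,0,68],[0,0,105,0,0,0,52],[0,0,105,0,0,0,40],[0,0,105,0,0,0,40],[0,0,105,0,0,0,40],[0,0,105,0,0,0,40]]]'
python3 - <<'E'
from rel import *
rep()
grab('scene','pics/s2.png')
a=cv2.imread('pics/s2.png')[200:350,240:440];cv2.imwrite('pics/s2c.png',cv2.resize(a,None,fx=4,fy=4,interpolation=cv2.INTER_CUBIC))
E
```

```text
t: 8.1
ee_pos: [525.5, -66.4, 26.5]
orientation: [-0.106, 3.139, -0.0]
ft_force: [-0.3, -0.8, -0.3]
width: 35.4
grasp_force: 0.0
t 8.1 tcp rack [-73.8 -56.3  26.5] F [-0.3 -0.8 -0.3] w 35.4 q [-0.15  0.63  1.94 -0.    0.57 -1.79]
toolx,y in rack [-1.    -0.    -0.001] [-0.  1. -0.]
```

View pics/s2c.png

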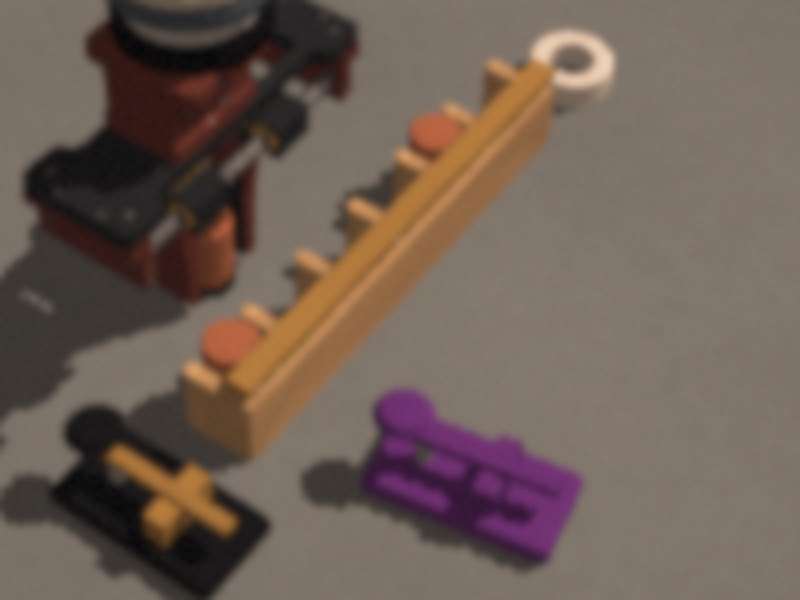

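```bash
python3 -m inch '[[[0,4,0,0,0,0,40],[0,8,0,0,0,0,40],[0,12,0,0,0,0,40],[0,16,0,0,0,0,40],[0,20,0,0,0,0,40],[0,24,0,0,0,0,40],[0,28,0,0,0,0,40],[0,32,0,0,0,0,40],[0,35,0,0,0,0,40],[0,37,0,0,0,0,40],[0,37,0,0,0,0,40],[0,35,0,0,0,0,44],[0,34.3,0,0,0,0,44],[10,34.3,0,0,0,0,44],[20,34.3,0,0,0,0,44],[32,34.3,0,0,0,0,44],[36,34.3,0,0,0,0,44],[36,34.3,0,0,0,0,16],[36,34.3,0,0,0,0,16],[36,34.3,0,0,0,0,16]]]'
python3 -m inch '[[[0,0,0,0,0,0,16],[0,0,0,0,0,0,16],[0,0,0,0,0,0,16]]]'
python3 - <<'E'
from rel import *
rep()
for n in('top','scene'):grab(n,f'pics/{n}3.png')
a=cv2.imread('pics/top3.png')[195:275,230:430];b=cv2.imread('pics/scene3.png')[200:350,240:440]
f=lambda i,s:cv2.resize(i,None,fx=s,fy=s,interpolation=cv2.INTER_CUBIC)
cv2.imwrite('pics/c3.png',np.vstack([f(a,3),f(b,3)[:360]]))
E
```

```text
t: 10.15
ee_pos: [487.7, -34.6, 26.3]
orientation: [-0.106, 3.139, -0.0]
ft_force: [-0.2, 0.0, -0.3]
width: 18.4
grasp_force: 0.0
t: 10.45
ee_pos: [487.2, -34.5, 26.2]
orientation: [-0.106, 3.14, -0.0]
ft_force: [0.1, -0.4, 0.8]
width: 14.2
grasp_force: 0.0
t 10.45 tcp rack [-109.8  -21.9   26.2] F [ 0.1 -0.4  0.8] w 14.2 q [-0.1   0.6   2.03  0.    0.51 -1.73]
toolx,y in rack [-1. -0. -0.] [-0.  1. -0.]
```

View pics/c3.png

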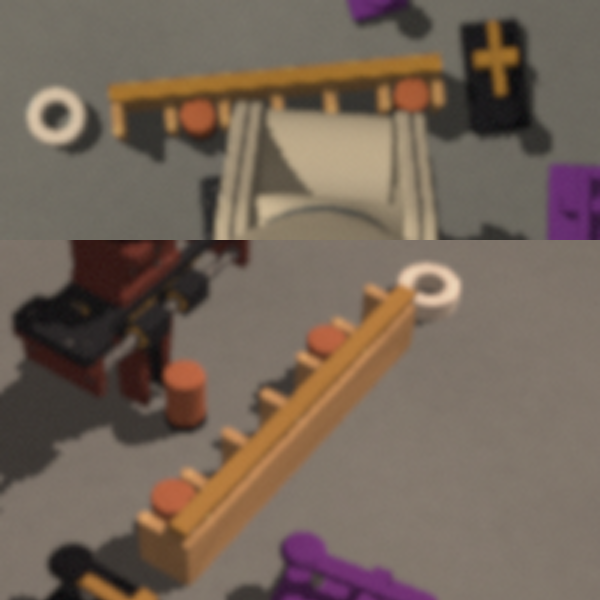

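```bash
python3 - <<'E'
from rel import *
d=load('pics/scene3.png')
f=lambda u,v:torack(np.r_[back(d,240+u/3-.33,200+(v-240)/3-.33,45),45]).round(1)
print('loose',f(185,375),'seated a/b check (-15,66),(-15,-110)',f(326,340),f(173,497))
E
```

```text
loose [-74.  -21.6  45. ] seated a/b check (-15,66),(-15,-110) [-15.   64.5  45. ] [ -14.4 -110.7   45. ]
```

```bash
python3 -m inch '[[[-4,0,2,0,0,0,16],[-8,0,2,0,0,0,16],[-11,0,2,0,0,0,16],[-14,0,2,0,0,0,16],[-17,0,2,0,0,0,16],[-20,0,2,0,0,0,16],[-23,0,2,0,0,0,16],[-26,0,2,0,0,0,16],[-29,0,2,0,0,0,16],[-32,0,2,0,0,0,16],[-35,0,2,0,0,0,16],[-38,0,2,0,0,0,16],[-41,0,2,0,0,0,16],[-44,0,2,0,0,0,16],[-47,0,2,0,0,0,16],[-50,0,2,0,0,0,16],[-52,0,2,0,0,0,16],[-54,0,2,0,0,0,16],[-56,0,2,0,0,0,16],[-56,0,2,0,0,0,16]]]'
python3 -m inch '[[[-2,0,0,0,0,0,16],[-4,0,0,0,0,0,16],[-6,0,0,0,0,0,16],[-8,0,0,0,0,0,16],[-10,0,0,0,0,0,16],[-12,0,0,0,0,0,16],[-14,0,0,0,0,0,16],[-14,0,0,0,0,0,16]]]'
python3 - <<'E'
from rel import *
rep()
grab('scene','pics/s4.png')
a=cv2.imread('pics/s4.png')[200:350,240:440];cv2.imwrite('pics/s4c.png',cv2.resize(a,None,fx=4,fy=4,interpolation=cv2.INTER_CUBIC))
E
```

```text
t: 12.55
ee_pos: [543.3, -30.8, 24.2]
orientation: [-0.106, 3.139, -0.0]
ft_force: [-1.2, -1.1, -0.4]
width: 14.2
grasp_force: 0.1
t: 13.35
ee_pos: [557.4, -29.9, 24.2]
orientation: [-0.106, 3.139, -0.0]
ft_force: [-1.1, 0.1, -0.7]
width: 14.1
grasp_force: 0.1
t 13.35 tcp rack [-39.4 -22.   24.2] F [-1.1  0.1 -0.7] w 14.1 q [-0.07  0.66  1.88 -0.    0.61 -1.71]
toolx,y in rack [-1.    -0.    -0.001] [-0.  1. -0.]
```

View pics/s4c.png

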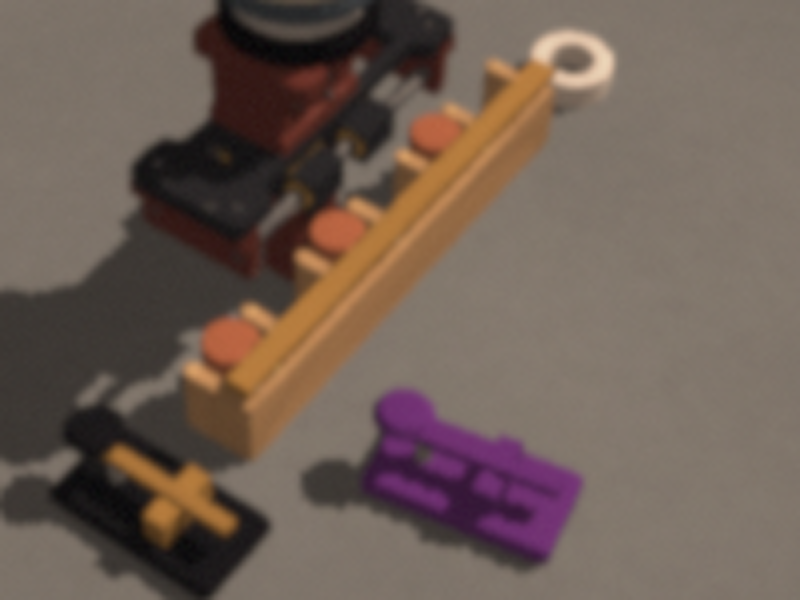

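The can stands in the third gap with its top at about (338,231); the seated cans haven't moved. I'll creep forward until the board resists.

```bash
python3 -m inch '[[[-0.5,0,0,0,0,0,16],[-1,0,0,0,0,0,16],[-1,0,0,0,0,0,16],[-1,0,0,0,0,0,16]]]' | grep -E 'ee|ft'
python3 -m inch '[[[-0.5,0,0,0,0,0,16],[-1,0,0,0,0,0,16],[-1,0,0,0,0,0,16],[-1,0,0,0,0,0,16]]]'| grep -E 'ee|ft'
```

```text
ee_pos: [557.8, -29.8, 24.2]
ft_force: [-1.5, -1.3, -0.2]
ee_pos: [558.7, -29.7, 24.1]
ft_force: [-2.0, 0.2, 0.4]
```

```bash
python3 -m inch '[[[-0.5,0,0,0,0,0,16],[-1,0,0,0,0,0,16],[-1.5,0,0,0,0,0,16],[-1.5,0,0,0,0,0,16],[-1.5,0,0,0,0,0,16]]]'| grep -E 'ee|ft'
python3 - <<'E'
from rel import *
rep(); d=grab('scene','pics/s5.png')
im=cv2.cvtColor(d['frame'],cv2.COLOR_RGB2HSV)[200:350,240:440]
m=cv2.inRange(im,(3,150,120),(11,255,255)); n,l,s,c=cv2.connectedComponentsWithStats(m)
for i in range(1,n):
    if s[i,4]>40: print(s[i],torack(np.r_[back(d,*(c[i]+[240,200]),45),45]).round(1))
E
```

```text
ee_pos: [559.0, -29.6, 24.0]
ft_force: [-7.1, -1.3, 4.5]
t 14.7 tcp rack [-37.9 -21.9  24. ] F [-7.1 -1.3  4.5] w 14.4 q [-0.07  0.66  1.87 -0.    0.61 -1.71]
toolx,y in rack [-1.    -0.     0.003] [-0.  1.  0.]
[103  29  12   9  80] [-14.8  64.6  45. ]
[ 78  52  14  12 108] [-15.8 -22.3  45. ]
[ 51  80  14  12 120] [ -15.3 -110.1   45. ]
```

```bash
python3 -m inch '[[[3,0,0,0,0,0,16],[10,0,0,0,0,0,16],[25,0,0,0,0,0,16],[45,0,0,0,0,0,16],[60,0,0,0,0,0,16],[60,0,-40,0,0,0,16],[60,0,-80,0,0,0,16],[60,0,-80,0,0,0,16],[60,0,-80,0,0,0,16]]]'| grep -E 'ee|ft'
python3 - <<'E'
from rel import *
rep(); d=grab('scene','pics/s6.png')
im=cv2.cvtColor(d['frame'],cv2.COLOR_RGB2HSV)[200:350,240:440]
m=cv2.inRange(im,(3,150,120),(11,255,255)); n,l,s,c=cv2.connectedComponentsWithStats(m)
for i in range(1,n):
    if s[i,4]>40: print(s[i],torack(np.r_[back(d,*(c[i]+[240,200]),45),45]).round(1))
b=cv2.imread('pics/s6.png')[200:350,240:440];cv2.imwrite('pics/s6c.png',cv2.resize(b,None,fx=4,fy=4,interpolation=cv2.INTER_CUBIC))
E
```

```text
ee_pos: [501.4, -33.8, 105.1]
ft_force: [-0.6, -0.3, 0.2]
t 15.65 tcp rack [-95.6 -22.1 105.1] F [-0.6 -0.3  0.2] w 14.1 q [-0.09  0.46  1.99  0.    0.69 -1.73]
toolx,y in rack [-1.    -0.    -0.003] [-0.     1.    -0.001]
[103  29  12   9  82] [-15.   64.6  45. ]
[79 53 13 11 94] [-14.4 -22.6  45. ]
[ 51  80  14  12 115] [ -14.7 -110.4   45. ]
```

View pics/s6c.png

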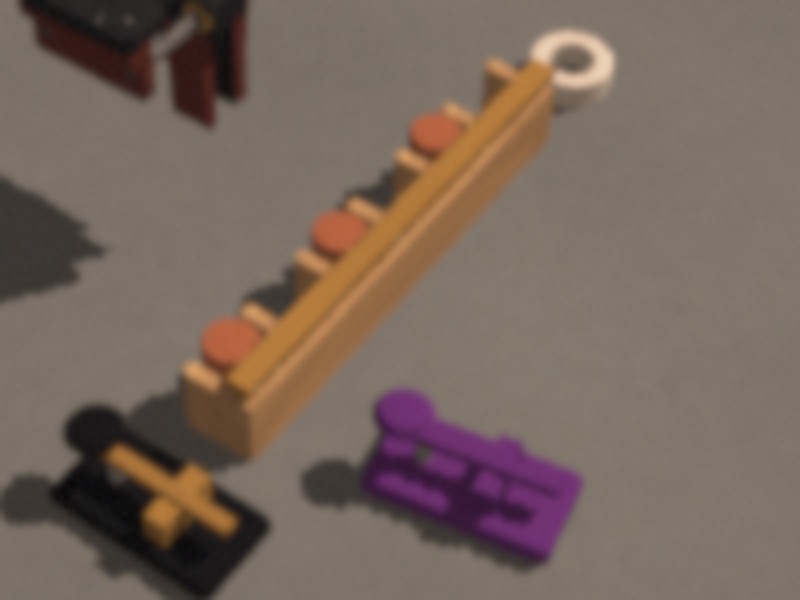

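The can stands home in the third gap with its top at about (339,232), in line with the two seated cans at (436,133) and (232,343).

```bash
python3 -c "
from workcell import ctrl; print(ctrl.close_job())"
```

```text
the job is handed in; nothing more can be done
None
```

I ran the closed fingertips along the rail from the morse key's end to the third gap, then pushed the loose can in until the back board resisted; it stands upright there, the seated cans have not moved, and I've handed the job in (no verdict was returned).

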